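# Feed a resin specimen block under the cut-off saw's guard to its length stop

### The arm

A 6-joint arm with a two-finger parallel gripper is mounted at the origin on the work surface. World frame = base frame: x ahead of the robot, y to its left, z up, the work surface at z = 0. Lengths are in m, angles in rad, forces in N, time in s.
With the tool pointing down it reaches from about 0.35 to 0.775 m from the base axis. Payload 7.3 kg.
Tool frame: the origin (TCP) lies on the centre line of the jaws, within the pads' length; the fingertips stand 17 mm ahead of it and the grasp point (between the pads) lies 2 mm behind it (robot.tip_extent is the distance from the TCP to the fingertips, in m); z points along the fingers, y is the line along which they close (so a half turn about z gives the same grasp; the last joint's range is limited). The gripper opens to 92 mm and grips with 3 to 60 N. Pads are 19 mm wide; open, the fingers measure 130 mm over their backs; the gripper's body (75 mm by 190 mm) begins 47 mm behind the grasp point.
Start: joints at [-0.146, 0.342, 1.524, -0, 1.275, -0.146], TCP at [0.525, 0, 0.209] pointing down, gripper open.
Joint ranges: [-2.53, 2.53], [-0.77, 2.02], [0.04, 2.7], [-1, 4.14], [0.28, 2.66], [-3.11, 3.11]. Speed limits (rad/s): [2.57, 2.57, 3.14, 3.14, 3.14, 3.14].

### API

Orientations are given as [roll, pitch, yaw] about the fixed x, y, z axes, in that order (R = Rz(yaw) Ry(pitch) Rx(roll)).
In Python, from cell import robot gives the robot as it stands.
- The arm moves only by the tool step_arm, never from a script. Its argument "motion" is a list of rows, each a list of 2 entries, a list of its own where there are three numbers: the shift along the tool's x, y, z in units of 60 mm (1.0 is 60 mm), then the turn about the tool's z in rad. In form: [[[x, y, z], spin], ...]. A call has 1 to 10 rows; each row is the pose to reach, as a shift and turn from the pose commanded when the call began, along the tool's axes at that moment; what a row does not reach only later rows make up. A row lasts 1/8 s, in which the tool goes at most 62.5 mm and 10.7 degrees, less where a joint would pass 70% of its speed; a pose out of reach is approached as far as the arm can. A call with a gripper value outside its range is refused whole. "hand" is the closure in counts, from 0 (fully open) to 255 (shut), set as the call begins (left out, the last holds). The fingers move at their own pace and stop on an object; "squeeze" is the grip in N (left out, the last holds). Time passes only in rows, so rows that repeat a pose let the fingers close. It gives the time, the measured TCP pose, the force, the opening and the grip force at its end, in the units of the state.
- robot.observe(): the state, without advancing time (a new reading comes with each control period).
- robot.read_camera(name): name is "scene" or "side" or "wrist"; returns a dict with "pixels" (400x640x3 uint8, red, green, blue), "intrinsics" (3x3 intrinsics, pixels), "xyz" and "rotation" of the camera in the world; the wrist camera has in their place "T_tool_cam" (4x4, takes a point from camera to tool coordinates, whose origin is the TCP and whose axes are the flange's). Camera axes: x right, y up, looking along -z (the intrinsics and any distortion apply to the point x, -y, -z); pixel columns grow to the right and rows downward; lengths in m; the calibration is good to about 2 mm. A picture is of the moment at which its call begins: read the wrist's pose just before it. There is no depth.
- robot.hand_in(): hands the job in; it is judged then, once.
The state is a dict: "time": time; "qpos": joint angles; "qvel": joint speeds; "joint_efforts": joint torques, N m; "tool_pos": TCP position; "tool_rot": TCP orientation; "contact_force": force on the tool from outside, world axes, zero at the start; "torque": the same for the moment, N m; "opening": finger opening in m; "grip_force": force on a finger pad.
Only numpy, scipy, OpenCV 4.12 (cv2) and the standard library are available. Lean on these libraries where they do the work, as an engineer would, in place of code of your own. Each camera call takes 0.05 s, during which the arm holds its last target. There are 200 camera calls.

### The job

Get the amber specimen block ready to be cut on the bench saw: square it against the fence, then take the red push stick from its tray and feed the block with it, along the fence and in under the low clear guard, until it bears gently but firmly against the micrometer length stop. Leave it flush on the fence and on the stop, lay the push stick back down in its tray, keep your hand out of the guard, do not shove the stop, and leave the other things on the bench alone.

Things in the scene. Friction and masses are not known exactly. Their poses are not given: they have to be found in the camera images.
- saw: Bench cut-off saw, fixed: white base, flat steel table 56 mm above its origin, x -300 to 180, y -150 to 70. x = feed direction, infeed to stop; y = from the fence to the operator's (robot's) side; origin at bench level under the raised blade, on the line of the fence's face. Fence face at y = 0, 24 high. Behind it (y under -80) column and motor, to 182 above the bench.
- guard: Clear fixed guard on the saw, origin and axes of saw: a box over x -77 to 57, y 0 to 64, roof 47 above the table. Its mouth, under a yellow lintel at x = -75, is 26 high and 60 wide (y 0 to 60). Through its roof come the blade's hood and arm (x -14 to 40, y -40 to 64, to 215 above the bench; grip to y 95). The hand (arm, fingers) must not hit it at over 8 N.
- shoe_tip (a point): Lower edge of the ramp of the steel hold-down shoe under the guard, facing the infeed (saw axes, x = -44, y = 20). Shoe: sole 16.5 above the table at rest, x -44 to -10, ramp up to x -64; sprung, yields upward. A 20 high block lifts it and is pressed down with about 4 N, so it drags (about 3 to 8 N) from here on, long before the stop. The push stick passes below it.
- stop: Micrometer length stop fixed on the saw's outfeed; axes as the saw's, origin on the table, 20 from the fence. Its steel anvil (18 across, centre 10.5 up, rigid) looks to -x in the guard. The spindle is screwed back from the origin by 0 to 20, a setting nobody has measured: find it by feel. A sprung brass tip (1 N) stands 2 proud of the anvil. Bear on the anvil with 4 N or more, never over 12 N.
- block: Amber resin block with a pale core, 60 (x) x 40 (y) x 20 (z), about 60 g, origin at the centre of its underside. It lies on the infeed end of the saw's table, askew and off the fence, its x roughly along the feed. Home, its front end is on the stop's anvil and its centre 20 from the fence.
- stick: Red push stick, about 120 g: bar 14 high, 18 wide, along its x from -50 to the black rubber nose, whose flat face (30 wide, 14 high) is at x = 125. Upright handle 36 (x) x 18 (y), up to z = 70, over the origin, which is on the underside. Grip the handle across y. It starts in the tray, nose towards the tray's +x.
- tray: Grey tray of the push stick, fixed to the bench: 240 (x) x 70 (y) outside, walls 4 thick and 14 high, floor 4 thick; origin at the centre of its underside.
- spare_block: Bystander: the next specimen block, blue-grey resin, 60 x 40 x 20, on the bench in front of the saw; not today's job; origin at the centre of its underside
- slab: Bystander: a slab already cut off, 40 x 18 x 18, lying on the outfeed end of the saw table; origin at the centre of its underside
- petri: Bystander: covered petri dish, 93 across, 15 high; origin at the centre of its underside
- wash: Bystander: white wash bottle, 64 across, 170 high; origin at the centre of its underside
- icebox: Bystander: open white box, 120 x 160 x 50; origin at the centre of its underside
- jar: Bystander: amber sample jar with a white cap, 56 across, 75 high; origin at the centre of its underside
There are look-alikes about, which are no part of the job. Of the things like the stick, leave any that is grey or turquoise; of the rest the larger one is meant.

How it is judged:
By the outcome, as a careful person would: the job done as asked, in the order asked, and still so for the second after the job is handed in, with the robot touching nothing.
It also fails if it takes over 72 s, if anything falls off the work surface, if the arm or the gripper's body presses on something with over 40 N, if the wrist force passes 120 N, or if a joint passes its speed limit or range.

## Working session

There is one attempt and no reset: what is moved stays moved. The work goes in short steps, Python scripts to look and compute and a tool call to move; the robot and the scene stay as the last step left them, time stands still between calls to the robot, and variables do not carry over. Pictures are saved under pics/ and viewed, at most 12 in all, crops included, and the job is handed in when it is done.

Besides the shell and the picture viewer there is one more tool, called after "Call:" as name(argument=value, ...), one argument or row to a line, values as JSON. step_arm: Moves the arm, as the interface text tells. Its arguments: {"type":"object","properties":{"motion":{"type":"array"},"hand":{"type":"number"},"squeeze":{"type":"number"}},"required":["motion"]}

```bash
mkdir -p pics; ls
python3 - <<'E'
from cell import robot
import cv2,pickle
d={}
for n in("scene","side","wrist"):
    o=robot.observe(); c=robot.read_camera(n); c['obs']=o; d[n]=c
    cv2.imwrite(f"pics/{n}0.png",c["pixels"][:,:,::-1])
    print(n,{k:v for k,v in c.items() if k not in("pixels","obs")})
pickle.dump(d,open("d0.pkl","wb"))
print(robot.observe(), robot.tip_extent)
E
```

```text
pics
scene {'intrinsics': array([[463.33692064,   0.        , 318.88693345],
       [  0.        , 463.33692064, 204.53643426],
       [  0.        ,   0.        ,   1.        ]]), 'xyz': array([ 1.32253759, -0.17981337,  1.32117214]), 'rotation': array([0.63369481, 0.01180765, 1.36878596])}
side {'intrinsics': array([[487.7446666 ,   0.        , 324.65705939],
       [  0.        , 487.7446666 , 200.63252941],
       [  0.        ,   0.        ,   1.        ]]), 'xyz': array([0.24804617, 0.98919426, 0.9678755 ]), 'rotation': array([ 0.84347352,  0.02082246, -2.96015849])}
wrist {'intrinsics': array([[333.1800252 ,   0.        , 316.4920509 ],
       [  0.        , 333.1800252 , 195.13227416],
       [  0.        ,   0.        ,   1.        ]]), 'T_tool_cam': array([[-8.68782961e-04,  9.55181318e-01,  2.96020091e-01,
         8.09054759e-02],
       [ 9.99999577e-01,  7.40296945e-04,  5.46127734e-04,
         1.19614173e-04],
       [ 3.02508239e-04,  2.96020441e-01, -9.55181557e-01,
        -1.76140541e-01],
       [ 0.00000000e+00,  0.00000000e+00,  0.00000000e+00,
         1.00000000e+00]])}
{'time': 0.15, 'qpos': array([-1.45998872e-01,  3.42536504e-01,  1.52475602e+00, -2.32506179e-06,
        1.27539179e+00, -1.46029696e-01]), 'qvel': array([ 6.92809906e-04, -2.09173500e-03, -2.47651142e-03,  1.72234211e-03,
        6.32669586e-04, -3.43036966e-05]), 'joint_efforts': array([ 7.52666965e-04, -4.31470585e+01, -2.44352603e+01,  7.18239485e-02,
        5.38185902e-02, -1.32920518e-04]), 'tool_pos': array([5.24697482e-01, 6.65803668e-05, 2.08932721e-01]), 'tool_rot': array([-3.14051230e+00, -1.56647884e-04,  1.57082774e+00]), 'contact_force': array([-0.85249848,  0.0884774 ,  0.13350574]), 'torque': array([ 0.01445352, -0.00503179, -0.02384214]), 'grip_force': 0.0, 'opening': 0.09174578616363918} 0.017
```

View pics/scene0.png

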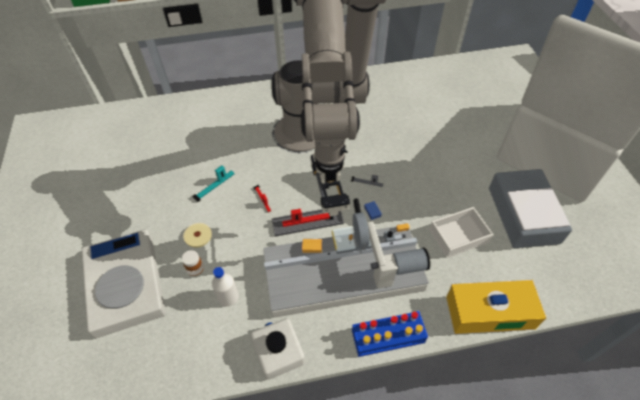

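View pics/side0.png

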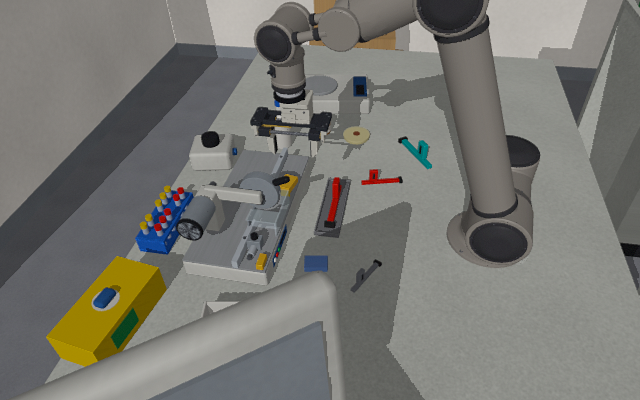

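The scene view looks back at the robot, with right ≈ +y and down ≈ +x. The things like a stick, in scene pixels:
- red in a tray (300,217)
- small red on the bench (262,198)
- turquoise (213,185)
- grey (367,181)

The red one in the grey tray is the larger of the two reds, so it is the one meant. I'll confirm that in a crop.

Run:
```python
import cv2
s=cv2.imread("pics/scene0.png"); c=s[170:300,240:440]
cv2.imwrite("pics/crop1.png",cv2.resize(c,None,fx=4,fy=4,interpolation=cv2.INTER_CUBIC))
```

```text
(no output)
```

View pics/crop1.png

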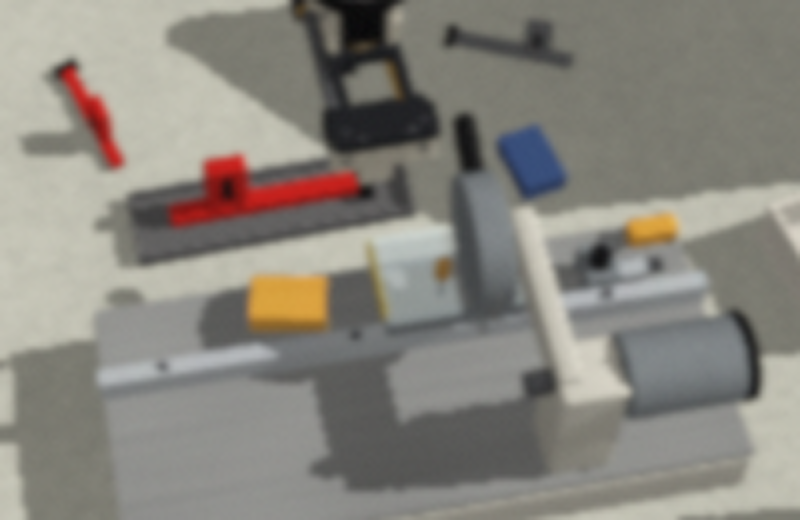

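View pics/wrist0.png

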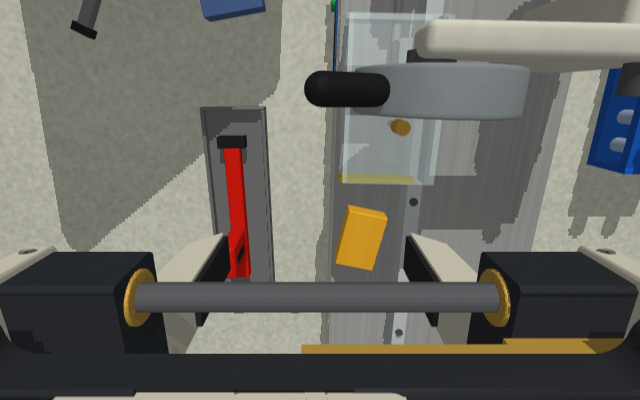

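The crop confirms it: the large red stick lies in the grey tray (handle at crop (225,182), black nose to the right). The small red one at (95,115) is a look-alike. The wrist view (right = +x, up = +y) shows the block at (362,238), the guard mouth with its yellow lintel at row 179, the fence strip at columns 400–412, and the tray with the stick at (235,200).

```bash
cat > h.py <<'E'
import numpy as np,cv2
from scipy.spatial.transform import Rotation as R
def pose(c,obs=None):
    if "xyz" in c: return R.from_euler("xyz",c["rotation"]).as_matrix(),np.array(c["xyz"])
    o=obs or c["obs"]; T=c["T_tool_cam"]; A=R.from_euler("xyz",o["tool_rot"]).as_matrix()
    return A@T[:3,:3],A@T[:3,3]+o["tool_pos"]
def cast(c,uv,z):
    A,p=pose(c); uv=np.atleast_2d(uv).astype(float); K=c["intrinsics"]
    d=np.c_[(uv[:,0]-K[0,2])/K[0,0],-(uv[:,1]-K[1,2])/K[1,1],-np.ones(len(uv))]@A.T
    return p+d*((z-p[2])/d[:,2])[:,None]
def proj(c,P):
    A,p=pose(c); q=(np.atleast_2d(P)-p)@A; K=c["intrinsics"]
    return np.c_[K[0,2]-K[0,0]*q[:,0]/q[:,2],K[1,2]+K[1,1]*q[:,1]/q[:,2]]
def hsv(c): return cv2.cvtColor(c["pixels"],cv2.COLOR_RGB2HSV)
def blobs(c,lo,hi,amin=40):
    m=cv2.inRange(hsv(c),np.array(lo),np.array(hi))
    cs,_=cv2.findContours(m,cv2.RETR_EXTERNAL,cv2.CHAIN_APPROX_NONE)
    return sorted([k for k in cs if cv2.contourArea(k)>amin],key=cv2.contourArea,reverse=True)
E
python3 - <<'E'
import pickle; from h import *
np.set_printoptions(precision=4,suppress=True)
d=pickle.load(open("d0.pkl","rb"))
for n in d:
  for nm,lo,hi in(("amber",(12,120,90),(28,255,255)),("red",(0,170,70),(6,255,255))):
    for k in blobs(d[n],lo,hi,25)[:6]:
        print(n,nm,cv2.contourArea(k),np.round(cv2.minAreaRect(k),1) if 0 else cv2.boundingRect(k),cv2.approxPolyDP(k,3,True).reshape(-1,2).tolist())
w=d["wrist"]; g=cv2.cvtColor(w["pixels"],cv2.COLOR_RGB2GRAY)
for r in (195,206,214,222,300,310,325,335): print(r,g[r,318:440].tolist())
E
```

```text
scene amber 4272.5 (447, 280, 99, 54) [[532, 281], [453, 284], [447, 300], [454, 331], [535, 328], [545, 316]]
scene amber 236.5 (302, 239, 20, 14) [[303, 240], [304, 252], [321, 250], [320, 239]]
scene amber 55.5 (397, 224, 12, 7) [[408, 225], [398, 225], [397, 230], [407, 229]]
scene amber 31.0 (188, 260, 13, 10) [[200, 260], [188, 267], [197, 268]]
scene red 262.5 (283, 210, 47, 16) [[283, 225], [329, 216], [302, 217], [299, 210], [293, 210], [292, 219]]
scene red 48.0 (255, 187, 15, 24) [[256, 187], [269, 210], [264, 195]]
side amber 7235.0 (46, 256, 121, 111) [[158, 267], [116, 256], [46, 336], [59, 356], [85, 366], [121, 351], [166, 289]]
side amber 356.5 (355, 31, 40, 19) [[394, 31], [355, 46], [394, 49]]
side amber 176.0 (315, 0, 21, 14) [[315, 13], [332, 6], [335, 0], [315, 0]]
side amber 152.0 (279, 174, 19, 23) [[285, 174], [290, 180], [279, 185], [289, 191], [289, 196], [297, 177]]
side amber 116.0 (256, 253, 11, 17) [[266, 254], [259, 254], [256, 268], [263, 268]]
side amber 87.0 (155, 186, 16, 21) [[169, 186], [159, 194], [157, 206], [161, 205], [159, 199], [165, 198], 
[... 4663 characters left out ...]
 134, 138, 137, 137, 135, 134, 135, 135, 135, 132, 126, 99, 49, 26, 25, 25, 26, 24, 53, 100, 100]
335 [161, 159, 110, 113, 113, 112, 112, 114, 106, 110, 112, 134, 132, 133, 138, 139, 135, 131, 133, 137, 137, 135, 138, 135, 135, 135, 133, 132, 134, 136, 138, 139, 138, 135, 141, 135, 135, 137, 137, 137, 135, 135, 137, 140, 140, 140, 137, 136, 135, 141, 138, 135, 136, 135, 135, 135, 135, 134, 134, 138, 137, 138, 137, 135, 137, 93, 91, 92, 92, 94, 93, 93, 94, 96, 166, 166, 166, 166, 100, 103, 77, 90, 91, 117, 151, 166, 159, 133, 132, 133, 136, 139, 138, 134, 133, 135, 135, 133, 134, 137, 134, 140, 136, 138, 136, 134, 134, 135, 133, 129, 126, 129, 131, 132, 133, 135, 133, 134, 133, 134, 135, 123]
```

Run:
```python
import cv2
s=cv2.imread("pics/wrist0.png"); c=s[90:350,190:450]
cv2.imwrite("pics/crop2.png",cv2.resize(c,None,fx=2.3,fy=2.3,interpolation=cv2.INTER_CUBIC))
```

```text
(no output)
```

View pics/crop2.png

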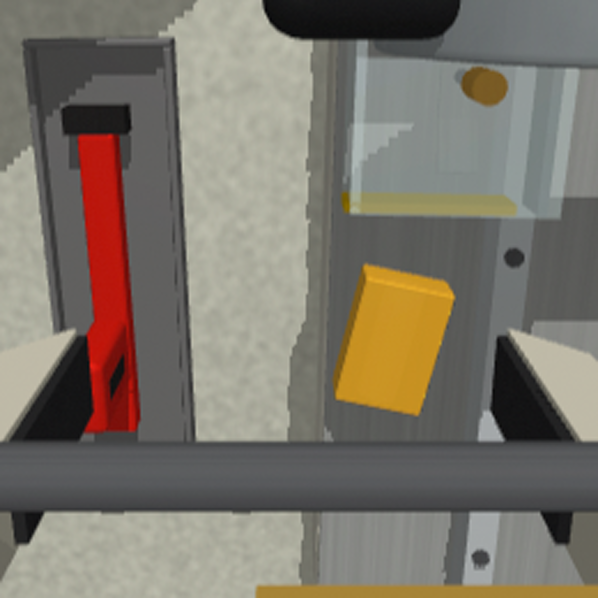

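Run:
```python
import pickle; from h import *
np.set_printoptions(precision=4,suppress=True)
d=pickle.load(open("d0.pkl","rb")); w=d["wrist"]
F=cast(w,[(406.5,195),(405,206),(404.5,214),(403.7,222),(392.8,325),(391.7,335)],.080)
pf=np.polyfit(F[:,1],F[:,0],1); print("fence x=a*y+b",pf,"res",F[:,0]-np.polyval(pf,F[:,1]))
T=cast(w,[(333,195),(332.8,206),(332.5,222),(329,325),(328.5,335)],.056); print("table edge",np.polyfit(T[:,1],T[:,0],1))
cr=lambda L:[(190+x/2.3,90+y/2.3) for x,y in L]
print("guard roof edge",cast(w,cr([(345,216),(520,216)]),.103)[:,:2])
yaw=np.pi/2-np.arctan(pf[0]); ex=np.array([np.cos(yaw),np.sin(yaw)]); ey=np.array([-ex[1],ex[0]])
print("yaw",yaw)
B=cast(w,cr([(362,278),(453,297),(418,415),(336,400)]),.076)[:,:2]; print("block",B,B.mean(0),[np.linalg.norm(B[i]-B[(i+1)%4]) for i in range(4)])
print("ang",[np.arctan2(*(B[0]-B[3])[::-1])-yaw,np.arctan2(*(B[1]-B[2])[::-1])-yaw])
print("stick nose corners",cast(w,cr([(62,106),(131,106),(131,132),(62,132)]),.018)[:,:2])
h=hsv(w);m=(cv2.inRange(h,(0,170,70),(6,255,255))>0)
pts=[]
for r in range(150,215,5):
    c=np.where(m[r,200:260])[0]+200; P=cast(w,[(c[0]-.5,r),(c[-1]+.5,r)],.018); pts.append(P[:,:2])
pts=np.array(pts); mid=pts.mean(1); p=np.polyfit(mid[:,1],mid[:,0],1); print("bar axis x=a y+b",p,"width",np.diff(pts[:,:,0]).ravel()[::4])
print("handle far", [ (r,np.where(m[r,200:260])[0][[0,-1]]+200) for r in range(215,278,5)])
print("tray rim corners",cast(w,cr([(22,40),(176,38)]),.014)[:,:2])
s=d["scene"]
print("scene handle top", cast(s,[(240+207/4,170+158/4),(240+243/4,170+155/4),(240+246/4,170+175/4)],.074)[:,:2])
print("scene block top",cast(s,[(302.5,239),(321,239),(322,248)],.076)[:,:2])
```

```text
fence x=a*y+b [0.0212 0.6108] res [ 0.0001 -0.0003  0.0001  0.0001  0.     -0.    ]
table edge [0.0172 0.542 ]
guard roof edge [[0.5451 0.0039]
 [0.6118 0.0039]]
yaw 1.5495902961981456
block [[ 0.5548 -0.031 ]
 [ 0.5943 -0.0397]
 [ 0.582  -0.097 ]
 [ 0.5447 -0.0894]] [ 0.569  -0.0643] [np.float64(0.040449210061889534), np.float64(0.05863694166535109), np.float64(0.0380951584987995), np.float64(0.05931416652403517)]
ang [np.float64(-0.15103950779199393), np.float64(-0.1907661167342467)]
stick nose corners [[0.4155 0.0349]
 [0.4483 0.0349]
 [0.4476 0.0225]
 [0.4144 0.0226]]
bar axis x=a y+b [-0.0059  0.4313] width [0.0199 0.0192 0.0207 0.0199]
handle far [(215, array([230, 246])), (220, array([230, 246])), (225, array([231, 246])), (230, array([230, 247])), (235, array([228, 247])), (240, array([228, 248])), (245, array([229, 248])), (250, array([229, 248])), (255, array([229, 249])), (260, array([230, 249])), (265, array([230, 250])), (270, array([230, 250])), (275, array([227, 249]))]
tray rim corners [[0.3983 0.0652]
 [0.4706 0.066 ]]
scene handle top [[ 0.4229 -0.1025]
 [ 0.4262 -0.0727]
 [ 0.4467 -0.0739]]
scene block top [[ 0.5449 -0.0885]
 [ 0.5571 -0.0312]
 [ 0.5901 -0.0349]]
```

Call:
step_arm(
  motion=[
    [[-0.6,0,0.3],-0.18],
    [[-1.17,0,0.7],-0.36],
    [[-1.17,0,1.0],-0.54],
    [[-1.17,0,1.0],-0.72],
    [[-1.17,0,1.0],-0.9],
    [[-1.17,0,1.0],-1.08],
    [[-1.17,0,1.2],-1.26],
    [[-1.17,0,1.5],-1.44],
    [[-1.17,0,1.8],-1.55],
    [[-1.17,0,2.0],-1.55],
  ],
  hand=186,
)

```text
time: 1.4
tool_pos: [0.5246, -0.07, 0.0884]
tool_rot: [3.141, -0.001, 3.12]
contact_force: [0.4, 0.5, -0.0]
opening: 0.0251
grip_force: 0.0
```

Run:
```python
import pickle; from h import *
np.set_printoptions(precision=4,suppress=True)
d=pickle.load(open("d0.pkl","rb")); s=d["scene"];w=d["wrist"]
print("bottle base",cast(s,[(228,303)],0),"jar",cast(s,[(192,272)],0),"petri",cast(s,[(197,235)],.015))
print("brass tip wrist",cast(w,[(400,127)],.0665),"handle pos pix",proj(s,[(.587,-.23,.056),(.587,-.23,.15),(.68,-.23,.15)]))
```

```text
bottle base [[ 0.6773 -0.3483  0.    ]] jar [[ 0.5463 -0.4523  0.    ]] petri [[ 0.4178 -0.427   0.015 ]]
brass tip wrist [[0.603  0.0494 0.0665]] handle pos pix [[260.4763 261.6976]
 [256.8618 245.9925]
 [260.8916 273.5813]]
```

Call:
step_arm(
  motion=[
    [[0,0,0.18],0],
    [[-0.1,0,0.18],0],
    [[-0.2,0,0.18],0],
    [[-0.28,0,0.18],0],
    [[-0.34,0,0.18],0],
    [[-0.4,0,0.18],0],
    [[-0.45,0,0.18],0],
    [[-0.5,0,0.18],0],
  ],
)

```text
time: 2.4
tool_pos: [0.5552, -0.0708, 0.0787]
tool_rot: [-3.142, 0.0, 3.121]
contact_force: [0.7, -1.1, 0.6]
opening: 0.0251
grip_force: 0.0
```

Call:
step_arm(
  motion=[
    [[-0.02,0,0],0],
    [[-0.04,0,0],0],
    [[-0.055,0,0],0],
    [[-0.07,0,0],0],
  ],
)

```text
time: 2.9
tool_pos: [0.5592, -0.0709, 0.0786]
tool_rot: [3.142, 0.0, 3.121]
contact_force: [0.8, -0.2, 0.3]
opening: 0.025
grip_force: 0.0
```

Call:
step_arm(
  motion=[
    [[-0.015,0,0],0],
    [[-0.03,0,0],0],
    [[-0.045,0,0],0],
  ],
)

```text
time: 3.28
tool_pos: [0.562, -0.071, 0.0787]
tool_rot: [3.142, 0.0, 3.121]
contact_force: [0.1, 0.1, 0.1]
opening: 0.0247
grip_force: 0.0
```

```bash
cat >> h.py <<'E'
def snap(n,name):
    from cell import robot
    o=robot.observe(); c=robot.read_camera(n); c["obs"]=o
    cv2.imwrite(f"pics/{name}.png",c["pixels"][:,:,::-1]); return c
E
python3 - <<'E'
from h import *
c=snap("wrist","w1")
print(c["obs"]["tool_pos"],c["obs"]["contact_force"])
for k in blobs(c,(12,120,90),(28,255,255),300)[:5]: print(cv2.contourArea(k),cv2.approxPolyDP(k,3,True).reshape(-1,2).tolist())
E
```

```text
[ 0.56197865 -0.07095858  0.07866655] [0.1349883  0.10118554 0.06233582]
4873.0 [[287, 198], [279, 234], [287, 232], [293, 236], [294, 271], [341, 279], [340, 237], [346, 232], [380, 246], [385, 225], [379, 215]]
3066.5 [[497, 352], [488, 339], [369, 339], [367, 345], [163, 345], [159, 351]]
685.5 [[454, 210], [449, 251], [466, 253], [466, 227], [476, 222], [462, 210]]
310.0 [[266, 269], [262, 270], [258, 290], [260, 325], [267, 315], [262, 308], [264, 283], [268, 280]]
```

View pics/w1.png

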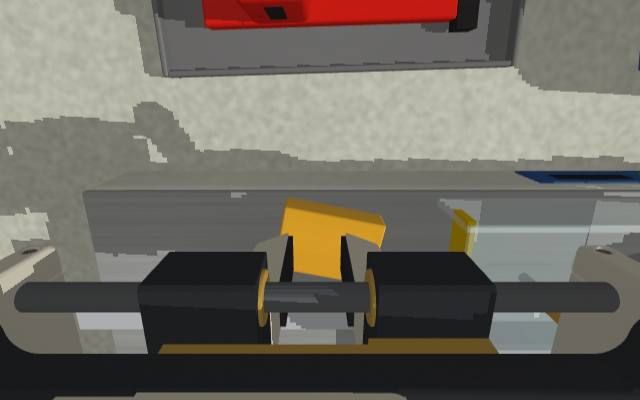

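Run:
```python
from h import *
np.set_printoptions(precision=4,suppress=True)
c=snap("wrist","w1b")
print(pose(c))
print("top",cast(c,[(287,198),(385,220),(379,246),(341,279),(294,271),(279,234)],.076)[:,:2])
print("tips",cast(c,[(290,236),(344,236)],.0617)[:,:2])
print(proj(c,[(.562,-.0585,.0617),(.562,-.0835,.0617),(.562,-.0585,.08)]))
s=snap("scene","s1")
for k in blobs(s,(12,120,90),(28,255,255),100)[1:4]: print(cv2.approxPolyDP(k,2,True).reshape(-1,2).tolist())
```

```text
(array([[ 0.0217, -0.9551, -0.2954],
       [ 0.9998,  0.0205,  0.0069],
       [-0.0005, -0.2955,  0.9553]]), array([ 0.482 , -0.0686,  0.2548]))
top [[ 0.5386 -0.0865]
 [ 0.5531 -0.0308]
 [ 0.5695 -0.0337]
 [ 0.5911 -0.0561]
 [ 0.585  -0.0845]
 [ 0.5605 -0.0922]]
tips [[ 0.5683 -0.0873]
 [ 0.569  -0.0532]]
[[335.5587 225.7947]
 [295.5413 226.5914]
 [337.2915 238.0643]]
[[302, 243], [304, 252], [321, 250], [320, 239], [306, 239]]
```

The picture shows the block unmoved and still askew at (333,230). The fingers are over it, with tips at (293,236) and (340,237), and there is no contact force. Those tip pixels put the real fingertips about 20 mm higher than the stated 17 mm extent. I'll check this by touching the bare table lightly.

Call:
step_arm(
  motion=[
    [[0,0,-0.3],0],
    [[0,-0.6,-0.3],0],
    [[-0.25,-1.25,-0.3],0],
    [[-0.25,-1.25,0],0],
    [[-0.25,-1.25,0.15],0],
    [[-0.25,-1.25,0.15],0],
  ],
)

```text
time: 4.18
tool_pos: [0.5747, -0.1456, 0.0689]
tool_rot: [3.141, -0.002, 3.121]
contact_force: [0.0, 0.2, 1.0]
opening: 0.0252
grip_force: 0.0
```

Run:
```python
from h import *
from cell import robot
np.set_printoptions(precision=4,suppress=True)
print(robot.tip_extent,[a for a in dir(robot) if a[0]!="_"])
c=snap("wrist","w2"); print(c["obs"]["tool_pos"],c["obs"]["contact_force"],c["obs"]["joint_efforts"])
g=cv2.cvtColor(c["pixels"],cv2.COLOR_RGB2GRAY)
for r in range(206,262,6): print(r,g[r,270:370:2].tolist())
```

```text
0.017 ['IKError', 'hand_in', 'observe', 'read_camera', 'tip_extent']
[ 0.5747 -0.1456  0.0689] [0.0307 0.1803 0.9651] [ -0.3535 -51.9024 -20.7556  -0.0682  -0.0395   0.0001]
206 [93, 124, 124, 138, 138, 137, 137, 137, 137, 138, 136, 137, 137, 137, 137, 136, 137, 136, 137, 135, 135, 136, 136, 136, 135, 136, 135, 136, 135, 135, 135, 135, 135, 91, 92, 91, 91, 90, 90, 91, 91, 90, 90, 90, 90, 91, 91, 90, 91, 91]
212 [98, 97, 97, 144, 143, 144, 143, 143, 143, 144, 144, 144, 142, 143, 144, 144, 143, 143, 143, 142, 142, 142, 142, 142, 142, 141, 143, 142, 142, 142, 141, 127, 127, 96, 95, 95, 95, 95, 95, 95, 95, 95, 95, 95, 96, 95, 94, 95, 94, 95]
218 [97, 97, 97, 97, 143, 143, 142, 142, 142, 143, 143, 142, 142, 141, 142, 142, 142, 142, 142, 141, 141, 142, 141, 141, 141, 140, 140, 140, 141, 140, 140, 95, 94, 94, 94, 94, 94, 94, 94, 94, 93, 94, 94, 94, 94, 95, 94, 94, 94, 94]
224 [96, 96, 96, 96, 142, 142, 142, 141, 141, 141, 141, 141, 140, 140, 140, 141, 141, 141, 140, 140, 140, 140, 140, 140, 139, 140, 140, 140, 140, 140, 138, 94, 94, 94, 93, 94, 94, 94, 93, 94, 94, 93, 94, 93, 94, 93, 93, 93
[... 746 characters left out ...]
 111, 111, 111, 110, 22, 21, 21, 22, 140, 140, 141, 141, 141, 141, 141, 139, 139, 139, 139, 139, 139, 139, 138, 139, 139, 139, 139, 94, 94, 93, 93, 75, 21, 20, 21, 100, 112, 111, 111, 111, 111, 112, 111, 111, 110, 112]
254 [110, 111, 111, 111, 111, 111, 110, 84, 22, 21, 20, 23, 139, 140, 140, 140, 139, 139, 139, 139, 139, 139, 139, 139, 139, 139, 138, 139, 138, 138, 138, 138, 138, 93, 93, 75, 21, 21, 21, 22, 111, 111, 111, 111, 111, 112, 111, 111, 111, 25]
260 [111, 112, 111, 111, 112, 112, 110, 21, 22, 21, 21, 21, 137, 137, 136, 136, 137, 136, 136, 137, 136, 136, 135, 135, 135, 134, 135, 135, 135, 134, 135, 134, 134, 90, 91, 56, 20, 20, 22, 21, 64, 112, 111, 111, 111, 111, 111, 111, 89, 23]
```

Call:
step_arm(
  motion=[
    [[0,0,0.04],0],
    [[0,0,0.08],0],
    [[0,0,0.12],0],
    [[0,0,0.12],0],
  ],
)

```text
time: 4.72
tool_pos: [0.5753, -0.1462, 0.0623]
tool_rot: [3.142, -0.0, 3.121]
contact_force: [-0.0, -0.1, 0.2]
opening: 0.0247
grip_force: 0.0
```

Call:
step_arm(
  motion=[
    [[0,0,0.04],0],
    [[0,0,0.08],0],
    [[0,0,0.12],0],
    [[0,0,0.16],0],
    [[0,0,0.2],0],
  ],
)

```text
time: 5.35
tool_pos: [0.5753, -0.1463, 0.0502]
tool_rot: [3.142, 0.0, 3.121]
contact_force: [0.5, -0.8, -0.1]
opening: 0.025
grip_force: 0.0
```

Call:
step_arm(
  motion=[
    [[0,0,0.04],0],
    [[0,0,0.08],0],
    [[0,0,0.12],0],
    [[0,0,0.12],0],
  ],
)

```text
time: 5.85
tool_pos: [0.5752, -0.1462, 0.043]
tool_rot: [3.141, -0.0, 3.121]
contact_force: [-0.3, -0.6, 0.1]
opening: 0.0247
grip_force: 0.0
```

Call:
step_arm(
  motion=[
    [[0,0,0.02],0],
    [[0,0,0.04],0],
    [[0,0,0.06],0],
    [[0,0,0.06],0],
  ],
)

```text
time: 6.35
tool_pos: [0.5753, -0.1462, 0.0395]
tool_rot: [3.142, -0.0, 3.121]
contact_force: [-0.3, 0.6, 0.2]
opening: 0.0247
grip_force: 0.0
```

Call:
step_arm(
  motion=[
    [[0,0,0.02],0],
    [[0,0,0.04],0],
    [[0,0,0.04],0],
  ],
)

```text
time: 6.72
tool_pos: [0.5755, -0.1463, 0.0389]
tool_rot: [-3.141, 0.001, 3.121]
contact_force: [-4.1, 0.7, 12.1]
opening: 0.0246
grip_force: 5.9
```

Run:
```python
from h import *
c=snap("wrist","w3"); s=snap("side","side3"); print(c["obs"]["tool_pos"],c["obs"]["contact_force"])
p=proj(s,[(.575,-.146,.056)])[0].astype(int); print(p)
a=cv2.resize(c["pixels"][180:330,220:420],None,fx=3,fy=3,interpolation=cv2.INTER_CUBIC)
b=s["pixels"][max(0,p[1]-70):p[1]+80,max(0,p[0]-100):p[0]+100]; b=cv2.resize(b,None,fx=3,fy=3,interpolation=cv2.INTER_CUBIC)[:450,:600]
cv2.imwrite("pics/m3.png",cv2.resize(np.hstack([a,b]),None,fx=.66,fy=.66)[:,:,::-1])
```

```text
[ 0.57554984 -0.14631133  0.03893333] [-4.05511094  0.73950592 12.12057813]
[292 168]
```

View pics/m3.png

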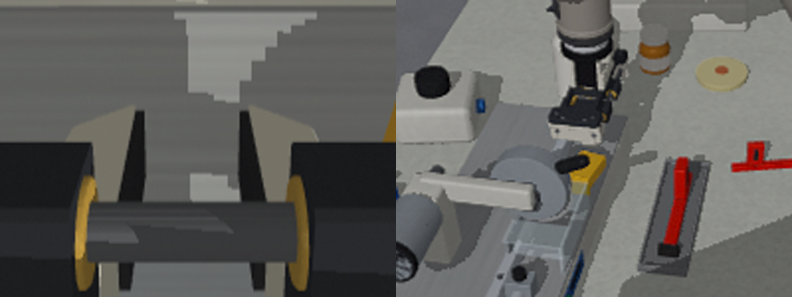

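The left picture shows the fingertips on the table, with the tip tops at about (120,110) and (262,110). The measured TCP was at 0.039 when it touched the table at 0.056. So the fingertips are 17 mm behind the reported TCP, not ahead of it. From here on I'll take tip z = TCP z + 0.017, with the grasp point at TCP + 0.036 and the gripper body from TCP + 0.083.

Call:
step_arm(
  motion=[
    [[0,0,-0.3],0],
    [[0.3,0,-0.7],0],
    [[0.9,0.6,-0.7],0],
    [[0.95,1.27,-0.7],0],
    [[0.95,1.27,-0.4],0],
    [[0.95,1.27,-0.12],0],
    [[0.85,1.27,-0.12],0],
    [[0.7,1.27,-0.12],0],
    [[0.6,1.27,-0.12],0],
    [[0.5,1.27,-0.12],0],
  ],
)

```text
time: 8.07
tool_pos: [0.5477, -0.0696, 0.0449]
tool_rot: [-3.141, 0.001, 3.121]
contact_force: [-1.0, -0.1, 0.6]
opening: 0.0251
grip_force: 0.4
```

Call:
step_arm(
  motion=[
    [[-0.05,0,0],0],
    [[-0.1,0,0],0],
    [[-0.14,0,0],0],
    [[-0.16,0,0],0],
    [[-0.18,0,0],0],
  ],
)

```text
time: 8.7
tool_pos: [0.5577, -0.0696, 0.0444]
tool_rot: [3.142, -0.0, 3.121]
contact_force: [-1.3, -0.9, -0.4]
opening: 0.0247
grip_force: 0.3
```

Call:
step_arm(
  motion=[
    [[-0.015,0,0],0],
    [[-0.03,0,0],0],
    [[-0.045,0,0],0],
  ],
)

```text
time: 9.07
tool_pos: [0.558, -0.0696, 0.0444]
tool_rot: [3.141, -0.005, 3.121]
contact_force: [-12.3, -1.5, 9.6]
opening: 0.025
grip_force: 5.9
```

Call:
step_arm(
  motion=[
    [[0.1,0,0],0],
    [[0.6,0,-0.1],0],
    [[0.9,0,-1.0],0],
    [[0.9,0,-1.9],0],
    [[0.9,0,-1.9],0],
  ],
)

```text
time: 9.7
tool_pos: [0.5093, -0.0694, 0.1629]
tool_rot: [-3.139, 0.01, 3.121]
contact_force: [0.5, 0.5, -0.8]
opening: 0.0248
grip_force: 0.0
```

Run:
```python
from h import *
import pickle
np.set_printoptions(precision=4,suppress=True)
c=snap("wrist","w4"); pickle.dump(c,open("w4.pkl","wb")); print(c["obs"]["tool_pos"],c["obs"]["contact_force"])
for k in blobs(c,(12,120,90),(28,255,255),150)[:6]: print(cv2.contourArea(k),cv2.approxPolyDP(k,2,True).reshape(-1,2).tolist())
for k in blobs(c,(0,170,70),(6,255,255),150)[:6]: print(cv2.contourArea(k),cv2.approxPolyDP(k,2,True).reshape(-1,2).tolist())
print(proj(c,[(.5686,-.1,.076),(.5686,-.04,.076),(.608,-.04,.076),(.608,-.1,.076),(.608,-.07,.08)]))
```

```text
[ 0.5093 -0.0694  0.1629] [ 0.5427  0.4619 -0.8337]
3067.0 [[498, 352], [488, 339], [369, 339], [367, 345], [163, 345], [159, 351]]
1442.0 [[296, 249], [295, 281], [341, 281], [340, 249]]
324.5 [[266, 269], [261, 272], [258, 290], [260, 326], [265, 323], [267, 313], [263, 312], [264, 283], [268, 280]]
311.5 [[368, 269], [365, 280], [369, 282], [370, 312], [366, 313], [369, 324], [373, 326], [375, 293], [372, 273]]
150.5 [[633, 228], [629, 243], [639, 248], [639, 228]]
3476.0 [[414, 80], [311, 83], [301, 81], [238, 85], [238, 97], [241, 104], [268, 105], [306, 104], [311, 101], [412, 99]]
280.5 [[180, 0], [186, 18], [201, 16], [196, 0]]
[[282.7805 257.7585]
 [351.0514 256.5306]
 [350.6241 295.1572]
 [285.0431 296.2643]
 [317.8059 298.3354]]
```

View pics/w4.png

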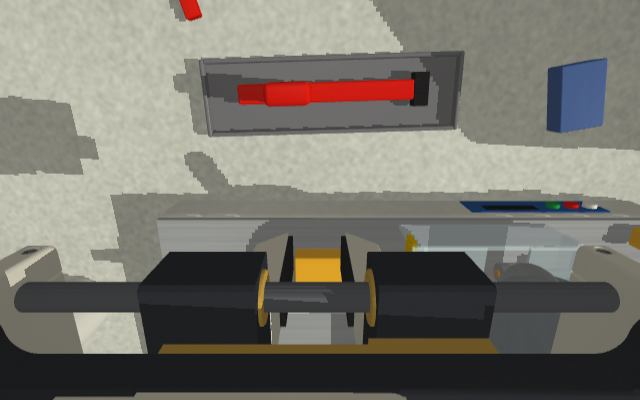

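The picture shows the block's front edge level across columns 296–340 at row 249, so it is square to the tool and the saw. The stick lies in its tray with its handle at (288,94) and its nose at (421,89). Next I'll refine the stick's pose.

Run:
```python
from h import *
import pickle
np.set_printoptions(precision=4,suppress=True)
c=pickle.load(open("w4.pkl","rb")); m=cv2.inRange(hsv(c),(0,170,70),(6,255,255))>0
P=[]
for u in range(320,412,6):
    r=np.where(m[60:120,u])[0]+60; q=cast(c,[(u,r[0]-.5),(u,r[-1]+.5)],.018); P.append(q.mean(0)); 
P=np.array(P); p=np.polyfit(P[:,1],P[:,0],1); print("axis",p,"x at -.09",np.polyval(p,-.09),"yaw",np.pi/2-p[0])
print("nose",cast(c,[(429.5,72),(429,106),(414,72)],.018)[:,:2])
for u in (262,266,270,280,290,300,306,310,314): print(u,np.where(m[60:120,u])[0][[0,-1]]+60)
print("handle top corners",cast(c,[(266,83),(309,81.5),(309,102),(268,105)],.074)[:,:2])
print("tray rim",cast(c,[(202,60),(463,52),(458,128),(210,136)],.014)[:,:2])
```

```text
axis [-0.006  0.43 ] x at -.09 0.4305099214905391 yaw 1.5768100487171184
nose [[0.4156 0.0347]
 [0.4453 0.0366]
 [0.4153 0.0207]]
262 [ 84 103]
266 [ 83 104]
270 [ 82 105]
280 [ 82 105]
290 [ 82 105]
300 [ 82 104]
306 [ 82 104]
310 [ 83 102]
314 [ 82 101]
handle top corners [[ 0.4227 -0.1052]
 [ 0.4224 -0.0728]
 [ 0.4372 -0.0732]
 [ 0.4387 -0.1047]]
tray rim [[ 0.4007 -0.1705]
 [ 0.3992  0.0646]
 [ 0.4665  0.0674]
 [ 0.469  -0.1714]]
```

Call:
step_arm(
  motion=[
    [[0.5,-0.2,0],0.17],
    [[1.0,-0.36,0],0.34],
    [[1.3,-0.36,0],0.51],
    [[1.3,-0.36,0],0.68],
    [[1.3,-0.36,0],0.85],
    [[1.3,-0.36,0],1.02],
    [[1.3,-0.36,0.3],1.19],
    [[1.3,-0.36,0.6],1.36],
    [[1.3,-0.36,0.88],1.54],
    [[1.3,-0.36,0.88],1.545],
  ],
  hand=90,
)

```text
time: 11.0
tool_pos: [0.4266, -0.088, 0.1036]
tool_rot: [-3.137, -0.002, 1.577]
contact_force: [0.2, -0.3, 0.2]
opening: 0.06
grip_force: 0.0
```

Run:
```python
from h import *
import pickle
np.set_printoptions(precision=4,suppress=True)
c=snap("wrist","w5"); pickle.dump(c,open("w5.pkl","wb")); print(c["obs"]["tool_pos"],c["obs"]["tool_rot"])
for n,lo,hi in(("amber",(12,120,90),(28,255,255)),("red",(0,170,70),(6,255,255))):
  for k in blobs(c,lo,hi,150)[:6]: print(n,cv2.contourArea(k),cv2.boundingRect(k),cv2.approxPolyDP(k,2,True).reshape(-1,2).tolist())
```

```text
[ 0.4266 -0.088   0.1036] [-3.1374 -0.0019  1.5771]
amber 7511.5 (518, 131, 102, 96) [[537, 131], [518, 215], [534, 225], [593, 226], [619, 136], [595, 132]]
amber 3564.0 (232, 338, 341, 16) [[572, 353], [558, 338], [438, 338], [437, 344], [234, 345], [232, 351]]
amber 536.0 (188, 269, 22, 57) [[203, 269], [195, 273], [189, 292], [189, 317], [192, 325], [198, 325], [206, 314], [198, 313], [196, 309], [199, 283], [202, 280], [209, 280]]
amber 514.0 (424, 269, 22, 57) [[433, 269], [426, 273], [424, 280], [432, 280], [435, 285], [437, 310], [435, 313], [427, 314], [434, 324], [440, 325], [444, 317], [444, 295], [438, 273]]
amber 409.5 (531, 60, 109, 13) [[531, 69], [639, 72], [558, 69], [557, 63], [561, 63], [558, 60], [533, 63]]
red 4591.0 (310, 51, 27, 202) [[312, 51], [310, 241], [314, 252], [329, 252], [335, 242], [336, 201], [332, 183], [334, 53]]
```

Call:
step_arm(
  motion=[
    [[-0.02,0.06,0.3],0],
    [[-0.02,0.06,0.7],0],
    [[-0.02,0.06,1.0],0],
    [[-0.02,0.06,1.25],0],
    [[-0.02,0.06,1.35],0],
    [[-0.02,0.06,1.35],0],
  ],
)

```text
time: 11.8
tool_pos: [0.4318, -0.0898, 0.0248]
tool_rot: [3.141, 0.0, 1.577]
contact_force: [-0.4, -0.8, -0.1]
opening: 0.0594
grip_force: 0.0
```

Call:
step_arm(
  motion=[
    [[0,-0.02,0.08],0],
    [[0,-0.02,0.14],0],
    [[0,-0.02,0.14],0],
  ],
)

```text
time: 12.18
tool_pos: [0.4303, -0.0897, 0.0161]
tool_rot: [-3.141, -0.0, 1.576]
contact_force: [0.3, -0.3, -0.0]
opening: 0.0593
grip_force: 0.0
```

Call:
step_arm(
  motion=[
    [[0,0,0],0],
    [[0,0,0],0],
    [[0,0,0],0],
    [[0,0,0],0],
    [[0,0,0],0],
  ],
  hand=255,
  squeeze=40,
)

```text
time: 12.8
tool_pos: [0.4304, -0.0898, 0.0162]
tool_rot: [3.141, 0.0, 1.576]
contact_force: [0.1, 0.1, -0.2]
opening: 0.0182
grip_force: 40.0
```

Run:
```python
from h import *
import pickle
np.set_printoptions(precision=4,suppress=True)
c=pickle.load(open("w5.pkl","rb"))
g=cv2.cvtColor(c["pixels"],cv2.COLOR_RGB2GRAY)
m=cv2.inRange(hsv(c),(12,120,90),(28,255,255))>0
k=blobs(c,(12,120,90),(28,255,255),4000)[0]; print(cv2.approxPolyDP(k,1,True).reshape(-1,2).tolist())
print(cast(c,[(537,131),(595,132),(619,136),(593,226),(534,225),(518,215)],.076)[:,:2])
for r in (140,160,180,200,215): 
    q=np.where(m[r,500:])[0]+500; print(r,q[[0,-1]],g[r,q[-1]-3:q[-1]+8].tolist())
```

```text
[[537, 131], [534, 138], [518, 215], [534, 225], [593, 226], [619, 140], [619, 136], [595, 132]]
[[ 0.5591 -0.0288]
 [ 0.5941 -0.0292]
 [ 0.6091 -0.0315]
 [ 0.608  -0.0901]
 [ 0.5693 -0.0897]
 [ 0.5575 -0.0828]]
140 [534 619] [145, 147, 142, 117, 95, 93, 93, 94, 93, 93, 96]
160 [530 613] [145, 146, 145, 117, 94, 92, 92, 92, 92, 92, 95]
180 [525 607] [147, 146, 147, 124, 93, 92, 92, 92, 92, 93, 95]
200 [521 601] [147, 147, 148, 134, 93, 92, 91, 92, 92, 92, 94]
215 [518 597] [147, 146, 145, 117, 92, 90, 92, 93, 93, 92, 102]
```

Call:
step_arm(
  motion=[
    [[0,0,-0.6],0],
    [[-0.5,0,-1.3],0],
    [[-1.2,0.2,-1.7],0],
    [[-2.0,0.7,-1.7],0],
    [[-2.43,1.4,-1.7],0.025],
    [[-2.43,2.1,-1.7],0.025],
    [[-2.43,2.55,-1.7],0.025],
    [[-2.43,2.55,-1.7],0.025],
    [[-2.43,2.55,-1.7],0.025],
  ],
)

```text
time: 13.92
tool_pos: [0.5831, -0.2345, 0.1177]
tool_rot: [-3.14, -0.001, 1.551]
contact_force: [0.4, 0.2, -1.1]
opening: 0.0182
grip_force: 40.0
```

Run:
```python
from h import *
import pickle
np.set_printoptions(precision=4,suppress=True)
c=snap("wrist","w6"); pickle.dump(c,open("w6.pkl","wb")); print(c["obs"]["tool_pos"],c["obs"]["tool_rot"],c["obs"]["contact_force"])
for n,lo,hi in(("amber",(12,120,90),(28,255,255)),("red",(0,170,70),(6,255,255))):
  for k in blobs(c,lo,hi,150)[:3]: print(n,cv2.contourArea(k),cv2.boundingRect(k),cv2.approxPolyDP(k,2,True).reshape(-1,2).tolist())
```

```text
[ 0.5831 -0.2345  0.1177] [-3.14   -0.0006  1.551 ] [ 0.3518  0.1564 -1.084 ]
amber 3633.0 (144, 338, 340, 16) [[483, 353], [474, 338], [354, 338], [353, 344], [346, 345], [149, 344], [144, 351]]
amber 259.0 (272, 269, 9, 57) [[278, 269], [274, 272], [272, 289], [274, 325], [279, 318], [275, 295], [277, 282], [280, 280]]
amber 188.0 (354, 269, 8, 57) [[356, 269], [354, 270], [359, 325], [361, 288]]
red 8845.5 (295, 25, 44, 257) [[301, 25], [298, 28], [301, 221], [296, 281], [337, 281], [338, 261], [332, 223], [334, 27]]
red 1018.0 (0, 118, 66, 34) [[65, 130], [58, 118], [23, 128], [0, 130], [0, 147], [10, 147], [0, 151]]
red 704.5 (296, 312, 42, 20) [[296, 313], [297, 325], [303, 331], [329, 331], [336, 324], [337, 313]]
```

View pics/w6.png

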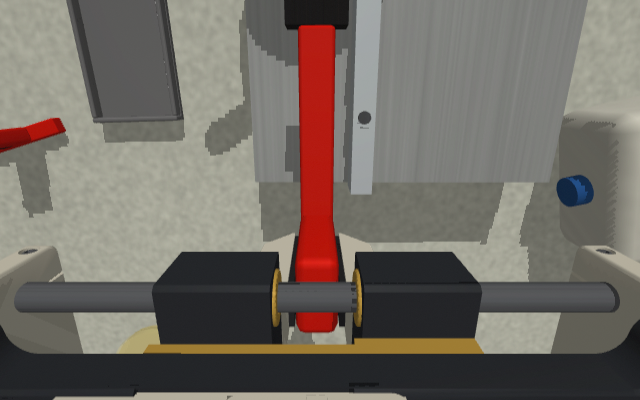

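The stick is held straight (column 317) with its nose at (317,12). The fence's front edge runs from about (351,193) to (357,20). I'll check the fence line and yaw from this view.

Run:
```python
from h import *
import pickle
np.set_printoptions(precision=4,suppress=True)
c=pickle.load(open("w6.pkl","rb")); g=cv2.cvtColor(c["pixels"],cv2.COLOR_RGB2GRAY).astype(int)
P=[]
for r in list(range(4,105,10))+list(range(135,185,10)):
    dd=np.diff(g[r,343:366]); i=dd.argmax(); P.append((343+i+.5,r))
print(P); F=cast(c,P,.080); p=np.polyfit(F[:,1],F[:,0],1); print(p,"yaw",np.pi/2-np.arctan(p[0]),F[:,0]-np.polyval(p,F[:,1]))
```

```text
[(np.float64(348.5), 4), (np.float64(348.5), 14), (np.float64(355.5), 24), (np.float64(355.5), 34), (np.float64(354.5), 44), (np.float64(354.5), 54), (np.float64(354.5), 64), (np.float64(354.5), 74), (np.float64(353.5), 84), (np.float64(353.5), 94), (np.float64(352.5), 104), (np.float64(351.5), 135), (np.float64(351.5), 145), (np.float64(351.5), 155), (np.float64(351.5), 165), (np.float64(350.5), 175)]
[-0.0011  0.6067] yaw 1.5719116966617923 [-0.0028 -0.0028  0.0013  0.0014  0.0009  0.0009  0.001   0.0011  0.0005
  0.0006  0.     -0.0004 -0.0004 -0.0003 -0.0002 -0.0008]
```

Call:
step_arm(
  motion=[
    [[0,0.03,0.3],0],
    [[0,0.03,0.6],0],
    [[0,0.03,0.74],0],
    [[0,0.03,0.78],0],
    [[0,0.03,0.78],0],
  ],
)

```text
time: 14.6
tool_pos: [0.5861, -0.2349, 0.0716]
tool_rot: [3.141, 0.0, 1.551]
contact_force: [0.3, -0.6, -0.4]
opening: 0.0175
grip_force: 40.0
```

Call:
step_arm(
  motion=[
    [[0,0,0.02],0],
    [[0,0,0.04],0],
    [[0,0,0.04],0],
  ],
)

```text
time: 14.98
tool_pos: [0.586, -0.2348, 0.0691]
tool_rot: [3.141, 0.0, 1.551]
contact_force: [0.4, -0.2, -0.8]
opening: 0.0174
grip_force: 40.0
```

Call:
step_arm(
  motion=[
    [[0.12,0,0],0],
    [[0.24,0,0],0],
    [[0.29,0,0],0],
    [[0.34,0,0],0],
    [[0.4,0,0],0],
    [[0.5,0,0],0],
    [[0.6,0,0],0],
    [[0.7,0,0],0],
    [[0.8,0,0],0],
    [[0.9,0,0],0],
  ],
)

```text
time: 16.23
tool_pos: [0.5871, -0.1804, 0.0691]
tool_rot: [3.141, 0.0, 1.551]
contact_force: [0.2, -1.3, -0.7]
opening: 0.0177
grip_force: 40.0
```

Run:
```python
from h import *
np.set_printoptions(precision=4,suppress=True)
c=snap("wrist","w7"); print(c["obs"]["tool_pos"],c["obs"]["contact_force"])
for k in blobs(c,(12,120,90),(28,255,255),150)[:4]:
    b=cv2.boundingRect(k); print(b,cv2.approxPolyDP(k,2,True).reshape(-1,2).tolist()) if b[1]<260 else 0
s=snap("scene","s7")
for k in blobs(s,(12,120,90),(28,255,255),60)[1:4]: print(cv2.approxPolyDP(k,2,True).reshape(-1,2).tolist())
```

```text
[ 0.5871 -0.1804  0.0691] [ 0.1606 -1.2674 -0.6679]
[[334, 241], [316, 243], [315, 251], [319, 253], [334, 250]]
```

Call:
step_arm(
  motion=[
    [[0.07,0,0],0],
    [[0.14,0,0],0],
    [[0.21,0,0],0],
    [[0.28,0,0],0],
    [[0.33,0,0],0],
  ],
)

```text
time: 16.95
tool_pos: [0.5874, -0.1607, 0.069]
tool_rot: [3.142, -0.0, 1.551]
contact_force: [0.7, -0.2, -1.2]
opening: 0.0175
grip_force: 40.0
```

Call:
step_arm(
  motion=[
    [[0.04,0,0],0],
    [[0.08,0,0],0],
    [[0.12,0,0],0],
    [[0.15,0,0],0],
    [[0.15,0,0],0],
  ],
)

```text
time: 17.58
tool_pos: [0.5878, -0.1541, 0.0696]
tool_rot: [3.141, 0.003, 1.551]
contact_force: [-1.0, -6.5, -1.0]
opening: 0.0178
grip_force: 40.0
```

Run:
```python
from h import *
import pickle
np.set_printoptions(precision=4,suppress=True)
w=pickle.load(open("d0.pkl","rb"))["wrist"]
print("tip blob",cast(w,[(400,135),(400,127),(392,130),(400,119)],.0665)[:,:2])
```

```text
tip blob [[0.6036 0.0419]
 [0.603  0.0494]
 [0.5957 0.0466]
 [0.6025 0.0568]]
```

Call:
step_arm(
  motion=[
    [[0.02,0,0],0],
    [[0.04,0,0],0],
    [[0.06,0,0],0],
  ],
)

```text
time: 17.95
tool_pos: [0.5879, -0.1512, 0.0697]
tool_rot: [3.14, 0.004, 1.551]
contact_force: [-1.2, -10.2, 0.1]
opening: 0.018
grip_force: 40.0
```

Call:
step_arm(
  motion=[
    [[0.015,0,0],0],
    [[0.03,0,0],0],
    [[0.045,0,0],0],
  ],
)

```text
time: 18.32
tool_pos: [0.588, -0.1487, 0.0697]
tool_rot: [3.14, 0.005, 1.551]
contact_force: [-1.3, -10.0, 0.6]
opening: 0.0177
grip_force: 40.0
```

Still moving freely at a steady 10 N, so this is the ramp of the shoe. I'll continue in small steps.

Call:
step_arm(
  motion=[
    [[0.015,0,0],0],
    [[0.03,0,0],0],
    [[0.045,0,0],0],
    [[0.06,0,0],0],
  ],
)

```text
time: 18.82
tool_pos: [0.588, -0.1435, 0.0693]
tool_rot: [3.141, 0.002, 1.551]
contact_force: [0.3, -5.5, -1.0]
opening: 0.0177
grip_force: 40.0
```

Call:
step_arm(
  motion=[
    [[0.015,0,0],0],
    [[0.03,0,0],0],
    [[0.045,0,0],0],
  ],
)

```text
time: 19.2
tool_pos: [0.5881, -0.1408, 0.0693]
tool_rot: [3.141, 0.002, 1.551]
contact_force: [-0.3, -6.7, -1.4]
opening: 0.0177
grip_force: 40.0
```

Call:
step_arm(
  motion=[
    [[0.015,0,0],0],
    [[0.03,0,0],0],
    [[0.045,0,0],0],
  ],
)

```text
time: 19.58
tool_pos: [0.5882, -0.1381, 0.0693]
tool_rot: [3.141, 0.002, 1.551]
contact_force: [0.4, -5.4, -0.7]
opening: 0.0179
grip_force: 40.0
```

Call:
step_arm(
  motion=[
    [[0.015,0,0],0],
    [[0.03,0,0],0],
    [[0.045,0,0],0],
  ],
)

```text
time: 19.95
tool_pos: [0.5882, -0.1354, 0.0693]
tool_rot: [3.141, 0.002, 1.551]
contact_force: [-0.0, -6.1, -1.1]
opening: 0.0177
grip_force: 40.0
```

Call:
step_arm(
  motion=[
    [[0.015,0,0],0],
    [[0.03,0,0],0],
    [[0.045,0,0],0],
  ],
)

```text
time: 20.32
tool_pos: [0.5882, -0.1326, 0.0693]
tool_rot: [3.141, 0.002, 1.551]
contact_force: [-0.3, -6.3, -0.7]
opening: 0.0178
grip_force: 40.0
```

Call:
step_arm(
  motion=[
    [[0.012,0,0],0],
    [[0.024,0,0],0],
    [[0.036,0,0],0],
  ],
)

```text
time: 20.7
tool_pos: [0.5883, -0.1305, 0.0693]
tool_rot: [3.141, 0.002, 1.551]
contact_force: [-0.4, -5.7, -1.2]
opening: 0.0178
grip_force: 40.0
```

Call:
step_arm(
  motion=[
    [[0.012,0,0],0],
    [[0.024,0,0],0],
    [[0.036,0,0],0],
  ],
)

```text
time: 21.08
tool_pos: [0.5883, -0.1283, 0.0693]
tool_rot: [3.141, 0.002, 1.551]
contact_force: [-0.7, -5.7, -0.5]
opening: 0.0177
grip_force: 40.0
```

Call:
step_arm(
  motion=[
    [[0.012,0,0],0],
    [[0.024,0,0],0],
    [[0.036,0,0],0],
  ],
)

```text
time: 21.45
tool_pos: [0.5884, -0.1262, 0.0693]
tool_rot: [3.141, 0.002, 1.551]
contact_force: [-1.0, -6.6, -1.4]
opening: 0.0176
grip_force: 40.0
```

Call:
step_arm(
  motion=[
    [[0.012,0,0],0],
    [[0.024,0,0],0],
    [[0.036,0,0],0],
  ],
)

```text
time: 21.82
tool_pos: [0.5884, -0.124, 0.0693]
tool_rot: [3.141, 0.002, 1.551]
contact_force: [-0.3, -5.5, -1.5]
opening: 0.0176
grip_force: 40.0
```

Call:
step_arm(
  motion=[
    [[0.012,0,0],0],
    [[0.024,0,0],0],
    [[0.036,0,0],0],
  ],
)

```text
time: 22.2
tool_pos: [0.5885, -0.1219, 0.0693]
tool_rot: [3.141, 0.002, 1.551]
contact_force: [-0.4, -6.2, -1.6]
opening: 0.0181
grip_force: 40.0
```

Call:
step_arm(
  motion=[
    [[0.012,0,0],0],
    [[0.024,0,0],0],
    [[0.036,0,0],0],
    [[0.046,0,0],0],
  ],
)

```text
time: 22.7
tool_pos: [0.5885, -0.1191, 0.0693]
tool_rot: [3.141, 0.002, 1.551]
contact_force: [-0.1, -6.1, -0.3]
opening: 0.018
grip_force: 40.0
```

Call:
step_arm(
  motion=[
    [[0.012,0,0],0],
    [[0.024,0,0],0],
    [[0.036,0,0],0],
    [[0.046,0,0],0],
  ],
)

```text
time: 23.2
tool_pos: [0.5886, -0.1163, 0.0693]
tool_rot: [3.141, 0.002, 1.551]
contact_force: [-0.7, -7.0, -1.2]
opening: 0.0177
grip_force: 40.0
```

Call:
step_arm(
  motion=[
    [[0.012,0,0],0],
    [[0.024,0,0],0],
    [[0.036,0,0],0],
  ],
)

```text
time: 23.58
tool_pos: [0.5886, -0.1141, 0.0693]
tool_rot: [3.141, 0.002, 1.551]
contact_force: [-0.1, -6.7, -0.4]
opening: 0.0182
grip_force: 40.0
```

Call:
step_arm(
  motion=[
    [[0.012,0,0],0],
    [[0.024,0,0],0],
    [[0.036,0,0],0],
  ],
)

```text
time: 23.95
tool_pos: [0.5887, -0.112, 0.0693]
tool_rot: [3.141, 0.002, 1.551]
contact_force: [-0.4, -5.5, -1.7]
opening: 0.0179
grip_force: 40.0
```

Call:
step_arm(
  motion=[
    [[0.012,0,0],0],
    [[0.024,0,0],0],
    [[0.036,0,0],0],
    [[0.046,0,0],0],
  ],
)

```text
time: 24.45
tool_pos: [0.5887, -0.1092, 0.0693]
tool_rot: [3.141, 0.002, 1.551]
contact_force: [-0.1, -6.2, -1.0]
opening: 0.0181
grip_force: 40.0
```

Run:
```python
from h import *
np.set_printoptions(precision=4,suppress=True)
c=snap("wrist","w8"); s=snap("scene","s8"); print(c["obs"]["tool_pos"],c["obs"]["contact_force"])
a=cv2.resize(c["pixels"][0:250,200:440],(480,500),interpolation=cv2.INTER_CUBIC)
print(proj(s,[(.588,.02,.07),(.588,.07,.07)]))
b=cv2.resize(s["pixels"][205:265,310:420],None,fx=2.9,fy=2.9,interpolation=cv2.INTER_CUBIC)
b=cv2.copyMakeBorder(b,0,500-b.shape[0],0,0,cv2.BORDER_CONSTANT)
cv2.imwrite("pics/m8.png",np.hstack([a,b])[:,:800,::-1])
```

```text
[ 0.5887 -0.1092  0.0693] [-0.1479 -6.1664 -1.0019]
[[338.9592 245.3113]
 [354.3959 242.49  ]]
```

View pics/m8.png

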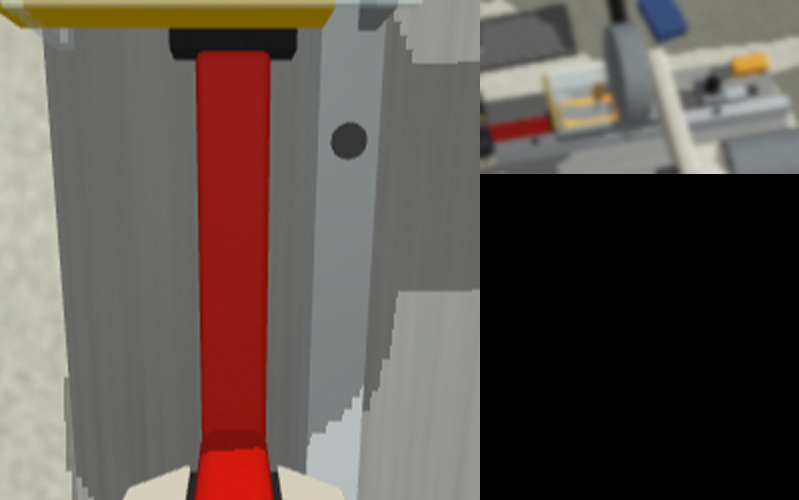

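The nose (235,45) is entering the guard mouth parallel to the fence (column 320), with the block ahead of it under the shoe. I'll keep feeding.

Call:
step_arm(
  motion=[
    [[0.012,0,0],0],
    [[0.024,0,0],0],
    [[0.036,0,0],0],
    [[0.046,0,0],0],
  ],
)

```text
time: 25.05
tool_pos: [0.5888, -0.1065, 0.0693]
tool_rot: [3.141, 0.002, 1.551]
contact_force: [0.1, -5.7, -0.8]
opening: 0.0179
grip_force: 40.0
```

Call:
step_arm(
  motion=[
    [[0.012,0,0],0],
    [[0.024,0,0],0],
    [[0.036,0,0],0],
    [[0.046,0,0],0],
  ],
)

```text
time: 25.55
tool_pos: [0.5888, -0.1037, 0.0692]
tool_rot: [3.141, 0.002, 1.551]
contact_force: [-0.8, -5.8, -0.8]
opening: 0.0183
grip_force: 40.0
```

Call:
step_arm(
  motion=[
    [[0.012,0,0],0],
    [[0.024,0,0],0],
    [[0.036,0,0],0],
    [[0.046,0,0],0],
  ],
)

```text
time: 26.05
tool_pos: [0.5889, -0.1009, 0.0692]
tool_rot: [3.141, 0.002, 1.551]
contact_force: [0.1, -6.3, -0.3]
opening: 0.0178
grip_force: 40.0
```

Call:
step_arm(
  motion=[
    [[0.012,0,0],0],
    [[0.024,0,0],0],
    [[0.036,0,0],0],
    [[0.046,0,0],0],
  ],
)

```text
time: 26.55
tool_pos: [0.5889, -0.0982, 0.0693]
tool_rot: [3.141, 0.002, 1.551]
contact_force: [-0.6, -5.4, -0.8]
opening: 0.0177
grip_force: 40.0
```

Call:
step_arm(
  motion=[
    [[0.012,0,0],0],
    [[0.024,0,0],0],
    [[0.036,0,0],0],
    [[0.046,0,0],0],
  ],
)

```text
time: 27.05
tool_pos: [0.589, -0.0954, 0.0692]
tool_rot: [3.141, 0.002, 1.551]
contact_force: [-0.3, -7.1, -0.9]
opening: 0.0177
grip_force: 40.0
```

Call:
step_arm(
  motion=[
    [[0.012,0,0],0],
    [[0.024,0,0],0],
    [[0.036,0,0],0],
  ],
)

```text
time: 27.42
tool_pos: [0.589, -0.0933, 0.0692]
tool_rot: [3.141, 0.002, 1.551]
contact_force: [-0.6, -6.3, -0.8]
opening: 0.0178
grip_force: 40.0
```

Call:
step_arm(
  motion=[
    [[0.012,0,0],0],
    [[0.024,0,0],0],
    [[0.036,0,0],0],
    [[0.046,0,0],0],
  ],
)

```text
time: 27.92
tool_pos: [0.5891, -0.0905, 0.0692]
tool_rot: [3.141, 0.002, 1.551]
contact_force: [-0.7, -6.2, -1.5]
opening: 0.0179
grip_force: 40.0
```

Call:
step_arm(
  motion=[
    [[0.012,0,0],0],
    [[0.024,0,0],0],
    [[0.036,0,0],0],
    [[0.046,0,0],0],
  ],
)

```text
time: 28.42
tool_pos: [0.5892, -0.0881, 0.0693]
tool_rot: [3.141, 0.003, 1.551]
contact_force: [-0.1, -6.9, -0.0]
opening: 0.0181
grip_force: 40.0
```

Call:
step_arm(
  motion=[
    [[0.01,0,0],0],
    [[0.02,0,0],0],
  ],
)

```text
time: 28.68
tool_pos: [0.5893, -0.0878, 0.0696]
tool_rot: [3.14, 0.004, 1.551]
contact_force: [-1.6, -12.3, 0.7]
opening: 0.0179
grip_force: 40.0
```

Call:
step_arm(
  motion=[
    [[0.003,0,0],0],
    [[0.003,0,0],0],
  ],
)

```text
time: 28.92
tool_pos: [0.5893, -0.0878, 0.0695]
tool_rot: [3.14, 0.004, 1.551]
contact_force: [-1.0, -12.1, -0.2]
opening: 0.0178
grip_force: 40.0
```

Call:
step_arm(
  motion=[
    [[0.005,0,0],0],
    [[0.005,0,0],0],
  ],
)

```text
time: 29.18
tool_pos: [0.5893, -0.0878, 0.0696]
tool_rot: [3.14, 0.005, 1.551]
contact_force: [-1.8, -11.6, 0.3]
opening: 0.0181
grip_force: 40.0
```

Call:
step_arm(
  motion=[
    [[-0.03,0,0],0],
    [[-0.1,0,0],0],
    [[-0.3,0,0],0],
    [[-0.7,0,0],0],
    [[-1.2,0,0],0],
    [[-1.7,0,0],0],
    [[-2.2,0,0],0],
    [[-2.45,0,0],0],
    [[-2.45,0,0],0],
  ],
)

```text
time: 30.3
tool_pos: [0.5858, -0.2324, 0.0688]
tool_rot: [-3.142, -0.0, 1.549]
contact_force: [-1.1, -0.9, -2.2]
opening: 0.0178
grip_force: 40.0
```

Run:
```python
from h import *
np.set_printoptions(precision=4,suppress=True)
c=snap("wrist","w9"); s=snap("scene","s9"); print(c["obs"]["tool_pos"],c["obs"]["tool_rot"],c["obs"]["contact_force"])
m=cv2.inRange(hsv(c),(0,150,60),(6,255,255))>0
for r in (40,80,120,160,200): print(r,np.where(m[r,280:360])[0][[0,-1]]+280)
```

```text
[ 0.5858 -0.2324  0.0688] [-3.1415 -0.0004  1.5492] [-1.0941 -0.8695 -2.1509]
40 [298 334]
80 [299 334]
120 [299 333]
160 [300 333]
200 [301 332]
```

Call:
step_arm(
  motion=[
    [[0,0,-0.5],0],
    [[0,-0.4,-0.85],0],
    [[0,-1.2,-0.85],0],
    [[0.3,-2.0,-0.85],-0.025],
    [[0.9,-2.6,-0.85],-0.025],
    [[1.6,-2.64,-0.85],-0.025],
    [[2.2,-2.64,-0.85],-0.025],
    [[2.32,-2.64,-0.85],-0.025],
    [[2.32,-2.64,-0.85],-0.025],
  ],
)

```text
time: 31.52
tool_pos: [0.4307, -0.0889, 0.1203]
tool_rot: [3.141, 0.0, 1.578]
contact_force: [-0.1, -0.2, -1.3]
opening: 0.0179
grip_force: 40.0
```

Call:
step_arm(
  motion=[
    [[0,0,0.5],0],
    [[0,0,1.0],0],
    [[0,0,1.4],0],
    [[0,0,1.6],0],
    [[0,0,1.67],0],
    [[0,0,1.69],0],
    [[0,0,1.71],0],
    [[0,0,1.71],0],
  ],
)

```text
time: 32.52
tool_pos: [0.4307, -0.0895, 0.0178]
tool_rot: [3.141, 0.0, 1.576]
contact_force: [0.2, 0.3, -1.6]
opening: 0.0183
grip_force: 40.0
```

Call:
step_arm(
  motion=[
    [[0,0,0.015],0],
    [[0,0,0.03],0],
    [[0,0,0.03],0],
  ],
)

```text
time: 32.9
tool_pos: [0.4306, -0.0895, 0.0162]
tool_rot: [3.141, 0.0, 1.576]
contact_force: [-1.6, 0.3, 6.9]
opening: 0.0178
grip_force: 40.0
```

On the tray floor. Releasing, then straight up.

Call:
step_arm(
  motion=[
    [[0,0,-0.01],0],
    [[0,0,-0.01],0],
    [[0,0,-0.01],0],
    [[0,0,-0.01],0],
  ],
  hand=90,
)

```text
time: 33.4
tool_pos: [0.4304, -0.0894, 0.0161]
tool_rot: [-3.141, -0.0, 1.576]
contact_force: [0.1, -0.2, -0.2]
opening: 0.0532
grip_force: 0.0
```

Call:
step_arm(
  motion=[
    [[0,0,-0.3],0],
    [[0,0,-0.9],0],
    [[0,0,-1.7],0],
    [[0,0,-2.5],0],
    [[0,0,-2.8],0],
    [[0,0,-2.8],0],
  ],
)

```text
time: 34.15
tool_pos: [0.4311, -0.0897, 0.1853]
tool_rot: [3.139, 0.001, 1.576]
contact_force: [-0.6, 0.4, -0.1]
opening: 0.0596
grip_force: 0.0
```

Run:
```python
from h import *
np.set_printoptions(precision=4,suppress=True)
c=snap("wrist","w10"); s=snap("scene","s10"); print(c["obs"]["time"],c["obs"]["tool_pos"],c["obs"]["opening"],c["obs"]["contact_force"])
a=cv2.resize(s["pixels"][185:275,240:420],(760,380),interpolation=cv2.INTER_CUBIC)
b=cv2.resize(c["pixels"][0:260,180:640],(390,220),interpolation=cv2.INTER_AREA)
b=cv2.copyMakeBorder(b,0,0,0,370,cv2.BORDER_CONSTANT)
cv2.imwrite("pics/m10.png",np.vstack([a,b])[:,:,::-1])
```

```text
34.15 [ 0.4311 -0.0897  0.1853] 0.05962646328742089 [-0.5744  0.4414 -0.1054]
```

View pics/m10.png

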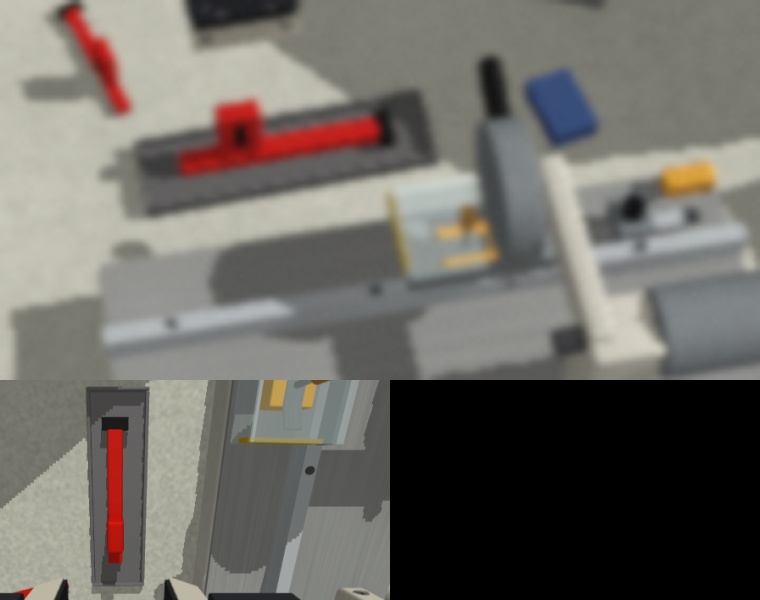

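The stick lies back in its tray (upper view (280,140)), and the block sits under the guard against the fence (470,240). One numeric check that it is square, then I'll hand in.

Run:
```python
from h import *
np.set_printoptions(precision=4,suppress=True)
c=snap("wrist","w11")
m=cv2.inRange(hsv(c),(12,60,90),(30,255,255)); m[75:]=0; m[:,:450]=0
print([ (r,(np.where(m[r])[0][[0,-1]]).tolist()) for r in range(5,75,4) if m[r].any()])
L=[];Rr=[]
for r in range(6,30,2):
    q=np.where(m[r])[0]
    P=cast(c,[(q[0]-.5,r),(q[-1]+.5,r)],.076); L.append(P[0]);Rr.append(P[1])
for n,P in(("op side",L),("fence side",Rr)):
    P=np.array(P); print(n,np.polyfit(P[:,1],P[:,0],1),P[len(P)//2])
```

```text
[(5, [494, 557]), (9, [494, 556]), (13, [493, 555]), (17, [492, 554]), (21, [492, 554]), (25, [491, 553]), (29, [490, 552]), (33, [490, 549]), (69, [467, 518]), (73, [464, 564])]
op side [0.0313 0.5615] [0.5629 0.0463 0.076 ]
fence side [0.0218 0.6103] [0.611  0.0464 0.076 ]
```

```bash
python3 -c "
from cell import robot
print(robot.hand_in())"
```

```text
the job is handed in; nothing more can be done
None
```

The job is handed in. By camera the block sits flush on the fence, and it bore on the stop at an estimated 5–6 N (about 12 N wrist force less about 6 N shoe drag); the red push stick is back in its tray and the hand stayed out of the guard.

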